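Seat the pink tube block against fence and bed of the pressing nest and hold it

ROBOT

A 6-joint arm with a two-finger parallel gripper is mounted at the origin on the work surface. World frame = base frame: x ahead of the robot, y to its left, z up, the work surface at z = 0. Lengths are in m, angles in rad, forces in N, time in s.
With the tool pointing down it reaches from about 0.35 to 0.725 m from the base axis. Payload 4.3 kg.
Tool frame: the origin (TCP) lies at the very end of the fingers, on their centre line; the grasp point (between the pads) lies 19 mm behind it; z points along the fingers, y is the direction in which the jaws open and shut (so a half turn about z gives the same grasp; the last joint's range is limited). The gripper opens to 85 mm and grips with 20 to 120 N. Pads are 22 mm wide; open, the fingers measure 114 mm over their backs; the gripper's body (76 mm by 85 mm) begins 54 mm behind the grasp point. The pads swing forward as they close: fully open they stand 13 mm farther back than shut.
Start: joints at [-1.285, 0.377, 0.081, 1.274, 0, 1.46], TCP at [0.222, -0.531, 0.196] pointing down, gripper open.
Joint ranges: [-2.72, 2.72], [-0.84, 1.66], [-1.02, 1.22], [-1.77, 2.12], [-1.37, 1.28], [-3.14, 3.14]. Speed limits (rad/s): [2.57, 2.57, 3.14, 3.14, 3.14, 3.14].

INTERFACE

Orientations are given as a rotation vector (axis times angle).
In Python, from rig import ctrl, vision gives the robot as it stands.
- The arm moves only by the tool apply_moves, never from a script. Its argument "targets" is a list that holds one entry, the list of rows, each a list of 7 numbers: the finger opening in mm, from 0 to 85.4, then the shift along the tool's x, y, z in mm, then the turn, a rotation vector about the tool's x, y, z in rad. In form: [[[grip, x, y, z, wx, wy, wz], ...]]. A call has 1 to 12 rows; each row is the pose to reach, as a shift and turn from the pose measured when the call began, along the tool's axes at that moment; what a row does not reach only later rows make up. A row lasts 1/8 s, in which the tool goes at most 62.5 mm and 10.7 degrees, less where a joint would pass 70% of its speed; a pose out of reach is approached as far as the arm can. A call with a gripper value outside its range is refused whole. The fingers move at their own pace and stop on an object; the grip force is fixed at half the most. Time passes only in rows, so rows that repeat a pose let the fingers close. It gives the time, the measured TCP pose, the force and the opening at its end, in the units of the state.
- ctrl.observe(): the state, without advancing time (a new reading comes with each control period).
- vision.snapshot(name): name is "side" or "top"; returns a dict with "color" (400x640x3 uint8, blue, green, red), "mtx" (3x3 intrinsics, pixels), "eye" and "attitude" of the camera in the world. Camera axes: x right, y down, z forward; pixel columns grow to the right and rows downward; lengths in m; the calibration is good to about 2 mm. A picture is of the moment at which its call begins. There is no depth.
- ctrl.finish_job(): hands the job in, once; it reports no verdict.
The state is a dict: "time_s": time; "q": joint angles; "dq": joint speeds; "joint_efforts": joint torques, N m; "eef_pos": TCP position; "orientation": TCP orientation; "force": force on the tool from outside, world axes, zero at the start; "torque": the same for the moment, N m; "opening": finger opening in m.
Only numpy, scipy, OpenCV 4.12 (cv2) and the standard library are available. Lean on these libraries where they do the work, as an engineer would, in place of code of your own. Each camera call takes 0.05 s, during which the arm holds its last target.

TASK

Lift the tube block with the pink caps (it has a black handle bar) onto the dark sprung bed of the aluminium nest, set it down flat in front of the fence's brass bar, roughly midway along it, and let go of it completely. Then push it diagonally, towards the fence and down together, until brass bar and bed are both fully home and the block sits flat and square against fence and bed; at the end touch only the block, not the nest. Finish while still holding it pressed there, not letting go, and leave the green-capped block and the other things on the bench where they are.

Things in the scene. Friction and masses are not known exactly. Their poses are not given: they have to be found in the camera images.
- pink_block: white tube block with PINK caps, 80 (x) by 110 (y) by 36 mm high, 0.3 kg (give or take a fifth), same after half a turn. Origin: centre of its underside, z up. Tube caps 10 mm wide, 8 mm high stand on its top only at the two ends (|y| 29 to 52 mm); for |y| under 28 mm the top is free and flat on both sides of the handle bar, 30 mm from bar to edge.
- pink_handle (a point): top centre of the pink block's black handle bar, 72 mm above the block's origin; the bar is 20 mm thick (block x), 56 mm long (block y), 36 mm high, rising from the block's top; grip it across x from above. In the corner between bar and flat top one can push down on the block and sideways on the bar at once
- green_block: the same block with yellow-GREEN caps; leave it alone
- nest: fixed aluminium nest, 185 (x) by 176 (y) mm; place and yaw vary. Origin on the bench, z up, +x towards the fence, which runs along y over the full width (top 58 mm above the bench). Before it the dark sprung bed, x -80 to +52 mm, y -77 to +77 mm, top 25 mm above the bench when up, 20 mm when down. Side strips at |y| 79 to 88 mm are 20 mm high
- fence_face (a point): middle of the rigid fence's face, 38 mm above the bench, at x = +55 mm in the nest's frame; axes as the nest's
- bed_down (a point): point on the nest's z axis at the height of the bed's top when fully down (20 mm above the bench); frame as the nest's
- bed (a joint): how far the bed is pressed down, m: 0 up, 0.005 fully home. Spring: it carries the block without sinking more than about 1 mm; the block must be pressed with about 6 to 9 N downwards (besides its weight) to bring it home
- fence_bar (a joint): how far the sprung brass bar in the fence is pushed in, m: 0 out, face 5 mm before the fence face; 0.005 fully home, flush, where the block meets the rigid fence. Bar 110 mm long, 31 to 45 mm above the bench. Spring about 1 N at first, 3.5 N at home; friction of the block on the bed adds to it
- amber_bottle: amber bottle, 64 mm wide, 140 mm high, bystander; origin at its underside
- clear_jar: jar with blue lid, 60 mm wide, 85 mm high, bystander; origin at its underside
- orange_tray: small orange tray 120 by 80 by 22 mm, bystander; origin at its underside
- well_plate: flat well plate with pink wells, 86 by 128 by 15 mm, bystander; origin at its underside
- beaker: clear plastic beaker 70 mm wide, 90 mm high, bystander; origin at its underside
There are look-alikes about, which are no part of the job. What is shaped like the pink_block but red or turquoise is not meant.

How it is judged:
By the outcome, as a careful person would: the job done as asked, in the order asked, and still so for the second after the job is handed in, while the arm keeps its last pose, push and grip.
It also fails if it takes over 48 s, if anything falls off the work surface, if the arm or the gripper's body presses on something with over 40 N, if the wrist force passes 120 N, or if a joint passes its speed limit or range.

## Working session

There is one attempt and no reset: what is moved stays moved. The work goes in short steps, Python scripts to look and compute and a tool call to move; the robot and the scene stay as the last step left them, time stands still between calls to the robot, and variables do not carry over. Pictures are saved under pics/ and viewed, and the job is handed in when it is done.

Besides the shell and the picture viewer there is one more tool, called after ">>>" by a JSON object that holds its "fn" and its "kwargs". apply_moves: Moves the arm, as the interface text tells. Its arguments: {"type":"object","properties":{"targets":{"type":"array"}},"required":["targets"]}

```bash
mkdir -p pics; ls; python3 - <<'E'
from rig import ctrl, vision
import cv2
s=ctrl.observe();print(s)
for n in("side","top"):
    d=vision.snapshot(n);cv2.imwrite(f"pics/{n}0.png",d["color"]);print(n,d["mtx"],d["eye"],d["attitude"])
E
```

```text
pics
{'time_s': 0.0, 'q': array([-1.28533785e+00,  3.78054920e-01,  7.96138171e-02,  1.27438308e+00,
        1.48276986e-05,  1.46050689e+00]), 'dq': array([-1.04689022e-03, -1.62510256e-03, -3.71682252e-05,  4.82970838e-04,
       -2.45056206e-04, -5.67866502e-04]), 'joint_efforts': array([ 1.87048805e-03, -4.63605452e+01,  2.69875163e+01,  2.08241644e-02,
       -2.46313357e-04, -8.65347346e-06]), 'eef_pos': array([ 0.22147198, -0.52985029,  0.19496091]), 'orientation': array([-3.07830801e+00, -6.17193285e-01,  2.55263838e-04]), 'force': array([-0.55891506, -0.13249461,  0.1173995 ]), 'torque': array([ 0.0051322 ,  0.01844925, -0.0101516 ]), 'opening': 0.08531160921648172}
side [[483.53617744   0.         332.03177996]
 [  0.         483.53617744 198.54790854]
 [  0.           0.           1.        ]] [0.84144453 1.32279924 1.02160531] [-0.28296978 -2.69357033  1.39403958]
top [[426.11020143   0.         318.87048409]
 [  0.         426.11020143 190.73391809]
 [  0.           0.           1.        ]] [0.335182   0.01053622 1.20484585] [-2.23162537  1.96178641 -0.21690894]
```

View pics/side0.png

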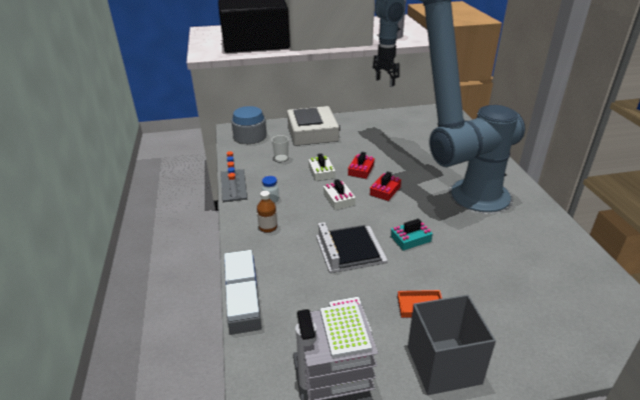

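View pics/top0.png

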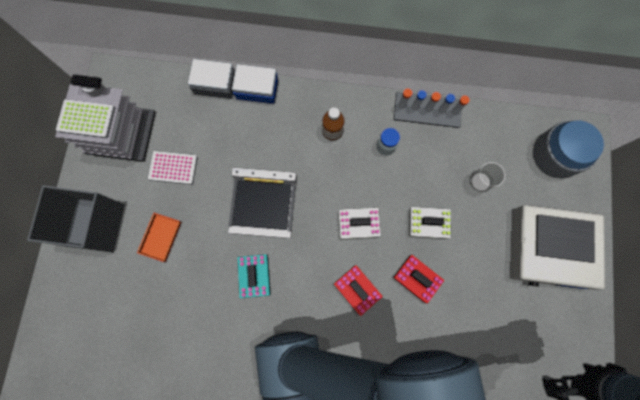

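The top view shows the pink block at about (360,223), green at (431,222), and the nest at about (263,203) with its fence along the upper edge (row ~175). The side view shows the pink block at (340,193) and the nest at (350,247). Next I'll zoom in and measure.

```bash
cat > h.py <<'E'
import numpy as np, cv2
from scipy.spatial.transform import Rotation as R
from rig import ctrl, vision
def cast(d,uv,z):
    uv=np.atleast_2d(np.float64(uv)); p=np.c_[uv,np.ones(len(uv))]@np.linalg.inv(d["mtx"]).T
    r=p@R.from_rotvec(d["attitude"]).as_matrix().T
    e=np.asarray(d["eye"]); t=(z-e[2])/r[:,2]
    return e+r*t[:,None]
def proj(d,P):
    c=(np.atleast_2d(P)-d["eye"])@R.from_rotvec(d["attitude"]).as_matrix()
    u=c@np.asarray(d["mtx"]).T
    return u[:,:2]/u[:,2:]
def crop(d,x0,y0,x1,y1,s,name):
    cv2.imwrite(name,cv2.resize(d["color"][y0:y1,x0:x1],None,fx=s,fy=s,interpolation=cv2.INTER_CUBIC))
E
python3 - <<'E'
from h import *
t=vision.snapshot("top");s=vision.snapshot("side")
crop(t,220,155,400,255,4.4,"pics/tz.png");crop(s,300,160,420,290,4.5,"pics/sz.png")
E
```

```text
(no output)
```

View pics/tz.png

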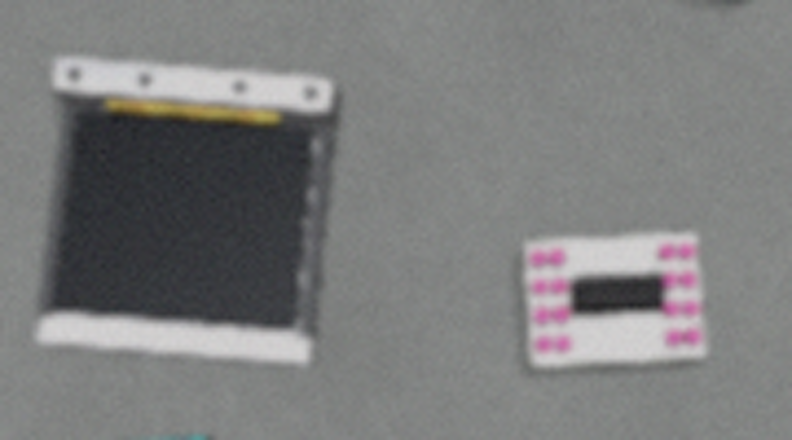

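View pics/sz.png

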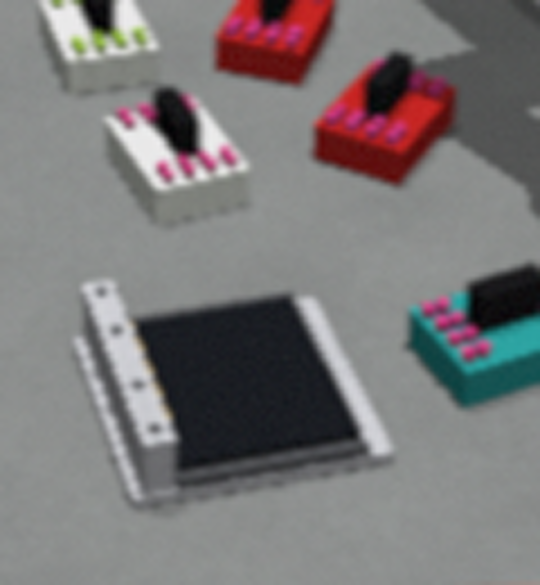

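```bash
cat > meas.py <<'E'
from h import *
def pts(m,x0,y0): 
    y,x=np.nonzero(m); return np.c_[x+x0,y+y0].astype(np.float32)
def pink(d,box):
    x0,y0,x1,y1=box; h=cv2.cvtColor(d["color"][y0:y1,x0:x1],cv2.COLOR_BGR2HSV)
    m=(h[...,0]>140)&(h[...,0]<176)&(h[...,1]>70)
    n,l,st,c=cv2.connectedComponentsWithStats(m.astype(np.uint8))
    return pts(m,x0,y0)
def rect_world(d,P,z):
    h=cv2.convexHull(P)[:,0]; W=cast(d,h,z)[:,:2]
    r=cv2.minAreaRect((W*1000).astype(np.float32)); return r,cv2.boxPoints(r)
E
python3 - <<'E'
from meas import *
t=vision.snapshot("top");s=vision.snapshot("side")
P=pink(t,(330,200,390,245)); print(len(P),rect_world(t,P,.044)); W=cast(t,P,.044)[:,:2]; print("top pink mean",W.mean(0))
P=pink(s,(318,175,358,212)); print(len(P),rect_world(s,P,.044), cast(s,P,.044)[:,:2].mean(0))
# top white block
g=t["color"]; 
def blob(d,box,f,z,nm):
    x0,y0,x1,y1=box; c=d["color"][y0:y1,x0:x1].astype(int); m=f(c).astype(np.uint8)
    n,l,st,ce=cv2.connectedComponentsWithStats(m); k=1+st[1:,4].argmax(); P=pts(l==k,x0,y0)
    r,b=rect_world(d,P,z); print(nm,st[k],"mean",(cast(d,P,z)[:,:2].mean(0)*1000).round(1),np.round(r[0],1),np.round(r[1],1),round(r[2],2)); print(b.round(1).tolist())
white=lambda c:(c.min(2)>165)
blob(t,(330,200,390,245),lambda c:(c.min(2)>165)|(c.max(2)-c.min(2)>50),.036,"block top")
blob(t,(345,210,378,232),lambda c:c.max(2)<90,.072,"handle")
blob(t,(225,160,300,190),white,.058,"fence")
blob(t,(225,220,300,243),white,.02,"front rail")
blob(t,(225,170,300,190),lambda c:c[...,2]-c[...,0]>50,.045,"brass")
blob(t,(225,170,300,240),lambda c:c.max(2)<85,.025,"bed")
E
```

```text
127 (((517.225341796875, -80.58380889892578), (60.85503387451172, 100.56895446777344), 10.010079383850098), array([[ 478.5205  ,  -36.353756],
       [ 496.00156 , -135.39177 ],
       [ 555.9302  , -124.81386 ],
       [ 538.4491  ,  -25.775848]], dtype=float32))
top pink mean [ 0.51760565 -0.08153021]
89 (((520.7203979492188, -77.129150390625), (61.935787200927734, 104.35777282714844), 9.528175354003906), array([[ 481.5424  ,  -30.7963  ],
       [ 498.81705 , -133.71439 ],
       [ 559.89844 , -123.462   ],
       [ 542.6238  ,  -20.543915]], dtype=float32)) [ 0.52171821 -0.07403533]
block top [  9   8  42  30 782] mean [517. -81.] [518.  -80.6] [ 78.8 109.9] 10.27
[[469.3999938964844, -33.599998474121094], [489.0, -141.6999969482422], [566.5, -127.5999984741211], [546.9000244140625, -19.5]]
handle [  5   8  20   8 141] mean [514.8 -78.6] [514.7 -78.4] [18.9 51.3] 7.37
[[502.0, -54.20000076293945], [508.6000061035156, -105.0], [527.2999877929688, -102.5999984741211], [520.7000122070312, -51.70000076293945]]
fence [  7   8  63  12 439] mean [616.4 201.2] [616.4 201.4] [ 21.2 174.6] 2.66
[[601.7999877929688, 288.20001220703125], [609.7999877929688, 113.69999694824219], [631.0, 114.69999694824219], [622.9000244140625, 289.20001220703125]]
front rail [  3   7  62  11 395] mean [459.4 192.4] [459.6 193.4] [ 18.5 170.9] 2.6
[[446.5, 278.29998779296875], [454.29998779296875, 107.69999694824219], [472.79998779296875, 108.5], [465.0, 279.20001220703125]]
brass [20  8 38  5 99] mean [601.5 198.1] [601.5 199.2] [  7.4 104.6] 2.49
[[595.5, 251.1999969482422], [600.0, 146.6999969482422], [607.5, 147.10000610351562], [602.9000244140625, 251.60000610351562]]
bed [   6    7   66   52 2578] mean [537.7 198.5] [540.8 192.9] [137.4 174.6] 3.39
[[467.1000061035156, 276.0], [477.3999938964844, 101.69999694824219], [614.5999755859375, 109.80000305175781], [604.2999877929688, 284.1000061035156]]
```

```bash
cat >> h.py <<'E'
def tgt(pos_mm,yaw_y_deg):
    """tool down, tool y axis at world yaw (mod 180 nearest). prints shift+turn"""
    s=ctrl.observe(); Rc=R.from_rotvec(s["orientation"]).as_matrix(); best=None
    for k in(0,180,-180):
        a=np.radians(yaw_y_deg+k); y=np.array([np.cos(a),np.sin(a),0]); z=np.array([0,0,-1.]); x=np.cross(y,z)
        Rt=np.c_[x,y,z]; w=R.from_matrix(Rc.T@Rt).as_rotvec()
        if best is None or abs(w[2])<abs(best[2]): best=w
        print("   opt",yaw_y_deg+k,w.round(3))
    sh=Rc.T@(np.array(pos_mm)-1000*s["eef_pos"])
    print("t",s["time_s"],"pos",(s["eef_pos"]*1000).round(1),"y",Rc[:,1].round(3),"z",Rc[:,2].round(3),"q",s["q"].round(2),"F",s["force"].round(2),"open",round(s["opening"]*1000,1))
    print("shift",sh.round(1),"turn",best.round(3))
E
python3 - <<'E'
from meas import *
tgt([518.5,-79.5,130],10.1)
s=vision.snapshot("side")
def blob(d,box,f,z,nm):
    x0,y0,x1,y1=box; c=d["color"][y0:y1,x0:x1].astype(int); m=f(c).astype(np.uint8)
    n,l,st,ce=cv2.connectedComponentsWithStats(m); k=1+st[1:,4].argmax(); P=pts(l==k,x0,y0)
    r,b=rect_world(d,P,z); print(nm,st[k],"mean",(cast(d,P,z)[:,:2].mean(0)*1000).round(1),np.round(r[0],1),np.round(r[1],1),round(r[2],2)); print(b.round(1).tolist())
# hand-read fence top corners in sz.png /4.5
uv=np.array([[82,286],[110,281],[176,437],[143,447]])/4.5+[300,160]
print((cast(s,uv,.058)*1000).round(1))
uv=np.array([[295,298],[318,295],[394,455],[372,460]])/4.5+[300,160]
print((cast(s,uv,.02)*1000).round(1))
t=vision.snapshot("top")
print(proj(t,[[.6058,.201,.058],[.5505,.198,.025]]),proj(s,[[.6058,.201,.058],[.5505,.198,.025]]))
E
```

```text
opt 10.1 [-1.000e-03 -0.000e+00 -1.351e+00]
   opt 190.1 [-1.00e-03  1.00e-03  1.79e+00]
   opt -169.9 [-1.00e-03  1.00e-03  1.79e+00]
t 0.3 pos [ 221.6 -530.3  195.6] y [ 0.386 -0.923 -0.001] z [-0.     0.001 -1.   ] q [-1.29  0.38  0.08  1.27 -0.    1.46] F [-0.47  0.07 -0.34] open 85.5
shift [ 447.7 -301.5   65.8] turn [-1.000e-03 -0.000e+00 -1.351e+00]
[[631.6 117.2  58. ]
 [610.9 115.7  58. ]
 [600.8 286.8  58. ]
 [624.  291.7  58. ]]
[[472.3 116.4  20. ]
 [454.7 116.5  20. ]
 [451.6 294.   20. ]
 [467.5 295.6  20. ]]
[[262.5009711  177.12072688]
 [261.97555762 198.97754134]] [[331.444542   238.94427803]
 [348.4378793  244.03030561]]
```

>>> {"fn": "apply_moves", "kwargs": {"targets": [[[85,448,-302,66,0,0,-1.351],[85,448,-302,66,0,0,-1.351],[85,448,-302,66,0,0,-1.351],[85,448,-302,66,0,0,-1.351],[85,448,-302,66,0,0,-1.351],[85,448,-302,66,0,0,-1.351],[85,448,-302,66,0,0,-1.351],[85,448,-302,66,0,0,-1.351],[85,448,-302,66,0,0,-1.351],[60,448,-302,66,0,0,-1.351],[60,448,-302,66,0,0,-1.351],[60,448,-302,66,0,0,-1.351]]]}}

```text
time_s: 1.9
eef_pos: [0.5182, -0.0802, 0.1301]
orientation: [2.02, 2.406, -0.0]
force: [-0.7, -0.7, 0.7]
opening: 0.0598
```

```bash
python3 - <<'E'
from meas import *
tgt([518.5,-79.5,42],10.1)
t=vision.snapshot("top");s=vision.snapshot("side")
crop(s,290,100,400,220,5,"pics/s1.png")
E
```

```text
opt 10.1 [-0.     0.    -0.002]
   opt 190.1 [0.    0.    3.139]
   opt -169.9 [0.    0.    3.139]
t 1.9 pos [518.2 -80.2 130.1] y [ 0.985  0.173 -0.   ] z [-0. -0. -1.] q [-0.27  0.3  -0.2   1.07 -0.    1.12] F [-0.72 -0.71  0.7 ] open 59.8
shift [ 0.6  0.5 88.1] turn [-0.     0.    -0.002]
```

View pics/s1.png

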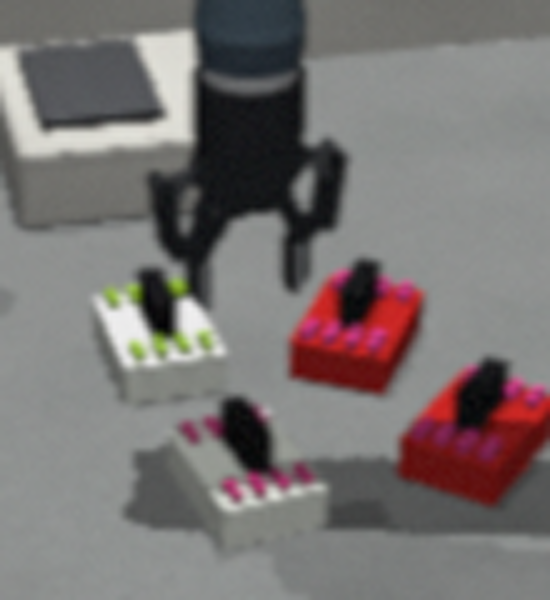

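The gripper hangs above the block with its open jaws on either side of the handle (handle at crop (248,430)). I'll descend and close.

>>> {"fn": "apply_moves", "kwargs": {"targets": [[[60,0.6,0.5,45,0,0,0],[60,0.6,0.5,75,0,0,0],[60,0.6,0.5,88,0,0,0],[60,0.6,0.5,88,0,0,0],[10,0.6,0.5,88,0,0,0],[10,0.6,0.5,88,0,0,0],[10,0.6,0.5,88,0,0,0],[10,0.6,0.5,88,0,0,0],[10,0.6,0.5,88,0,0,0],[10,0.6,0.5,88,0,0,0],[10,0.6,0.5,88,0,0,0]]]}}

```text
time_s: 3.38
eef_pos: [0.5186, -0.0795, 0.0421]
orientation: [2.02, 2.406, 0.0]
force: [0.6, 0.8, 0.2]
opening: 0.0097
```

```bash
python3 - <<'E'
from meas import *
t=vision.snapshot("top");s=vision.snapshot("side")
a=cv2.resize(s["color"][130:220,300:400],None,fx=4,fy=4,interpolation=2);b=cv2.resize(t["color"][180:270,320:420],None,fx=4,fy=4,interpolation=2)
cv2.imwrite("pics/c2.png",np.hstack([a,b])); tgt([518.5,-79.5,42],10.1)
E
```

```text
opt 10.1 [ 0.    -0.    -0.002]
   opt 190.1 [-0.    -0.     3.139]
   opt -169.9 [-0.    -0.     3.139]
t 3.475 pos [518.6 -79.5  42.1] y [0.985 0.173 0.   ] z [ 0.  0. -1.] q [-0.27  0.38 -0.34  0.86  0.    1.12] F [0.14 0.29 0.66] open 9.8
shift [-0.  -0.1  0.1] turn [ 0.    -0.    -0.002]
```

View pics/c2.png

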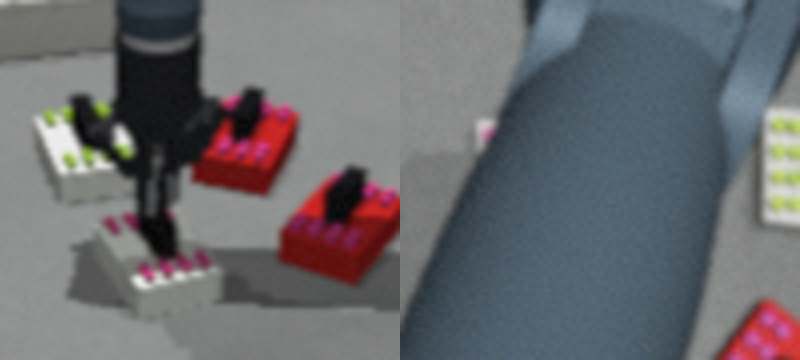

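>>> {"fn": "apply_moves", "kwargs": {"targets": [[[0,0,0,0,0,0,0],[0,0,0,0,0,0,0],[0,0,0,0,0,0,0]]]}}

```text
time_s: 3.85
eef_pos: [0.5186, -0.0795, 0.0421]
orientation: [2.02, 2.406, 0.0]
force: [0.0, 1.1, 0.7]
opening: -0.0002
```

```bash
python3 - <<'E'
from meas import *
t=vision.snapshot("top");s=vision.snapshot("side")
p=proj(s,[[.5186,-.0795,.042],[.5186,-.0795,.072],[.5186,-.0795,.115]]);print(p)
a=s["color"][120:220,290:390].copy()
a=cv2.resize(a,None,fx=6,fy=6,interpolation=2)
for q in p: cv2.circle(a,tuple(int(v) for v in (q-[290,120]+.5)*6),3,(0,255,255),-1)
cv2.imwrite("pics/c3.png",a)
E
```

```text
[[339.05555584 189.88036167]
 [339.12178508 182.91998991]
 [339.21907038 172.69577743]]
```

View pics/c3.png

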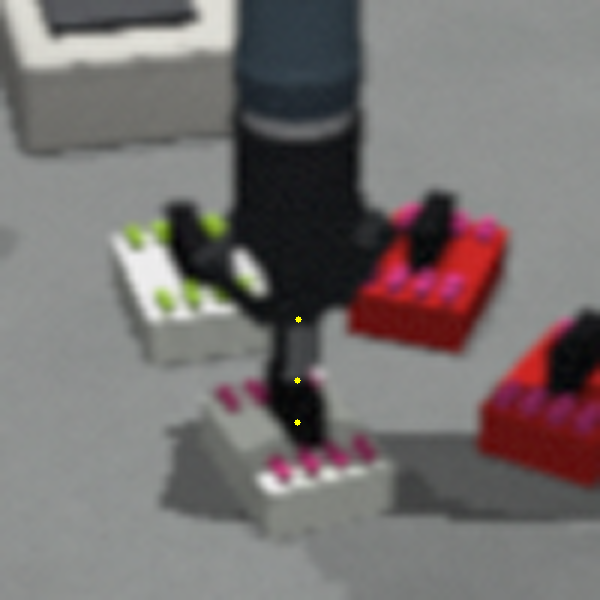

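The block hasn't moved, but the opening reads 0, as if the fingers had closed on nothing. A small lift will show whether the bar is held.

>>> {"fn": "apply_moves", "kwargs": {"targets": [[[0,0,0,-10,0,0,0],[0,0,0,-30,0,0,0],[0,0,0,-40,0,0,0],[0,0,0,-40,0,0,0]]]}}

```text
time_s: 4.45
eef_pos: [0.5197, -0.0798, 0.0832]
orientation: [2.019, 2.404, 0.002]
force: [0.3, -0.2, -0.1]
opening: 0.0002
```

```bash
python3 - <<'E'
from meas import *
s=vision.snapshot("side"); st=ctrl.observe(); e=st["eef_pos"];print(e,st["opening"],st["force"])
p=proj(s,[e,e+[0,0,.073]]);print(p)
a=cv2.resize(s["color"][120:220,290:390],None,fx=6,fy=6,interpolation=2)
for q in p: cv2.circle(a,tuple(int(v) for v in (q-[290,120]+.5)*6),3,(0,255,255),-1)
cv2.imwrite("pics/c4.png",a)
E
```

```text
[ 0.51897078 -0.07959628  0.08238741] 2.9913729916271298e-05 [ 0.21337826 -0.74731488 -0.65348402]
[[339.0371977  180.47463548]
 [339.20252591 162.81412006]]
```

View pics/c4.png

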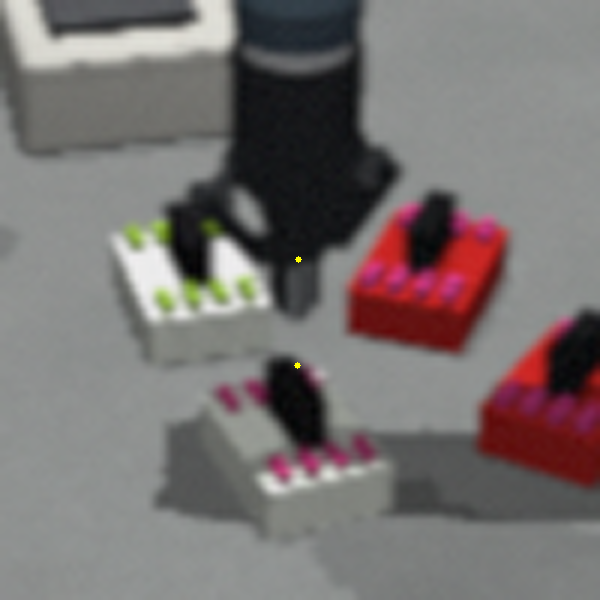

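```bash
python3 - <<'E'
from meas import *
s=vision.snapshot("side");t=vision.snapshot("top")
P=[[.222,-.5305,.1955],[.222,-.5305,.2685]]
print(proj(s,P),proj(t,P))
print("shift z30",proj(s,np.array(P)+[0,0,.03]),proj(t,np.array(P)+[0,0,.03]))
print("shift y-40",proj(s,np.array(P)+[0,-.04,0]),proj(t,np.array(P)+[0,-.04,0]))
a=cv2.imread("pics/side0.png")[20:110,340:440];b=cv2.imread("pics/top0.png")[340:400,530:640]
cv2.imwrite("pics/a5.png",cv2.resize(a,None,fx=6,fy=6,interpolation=2));cv2.imwrite("pics/b5.png",cv2.resize(b,None,fx=6,fy=6,interpolation=2))
E
```

```text
[[384.02779379  93.74406205]
 [385.10392497  77.29001267]] [[552.88996432 368.78175896]
 [572.00016484 375.58649605]]
shift z30 [[384.46466834  87.06424869]
 [385.55930727  70.32721576]] [[560.38426465 371.45032036]
 [580.78653296 378.71513538]]
shift y-40 [[381.31744506  90.12561218]
 [382.32113138  73.85340223]] [[571.01248447 371.23418429]
 [591.62163875 378.24674951]]
```

View pics/a5.png

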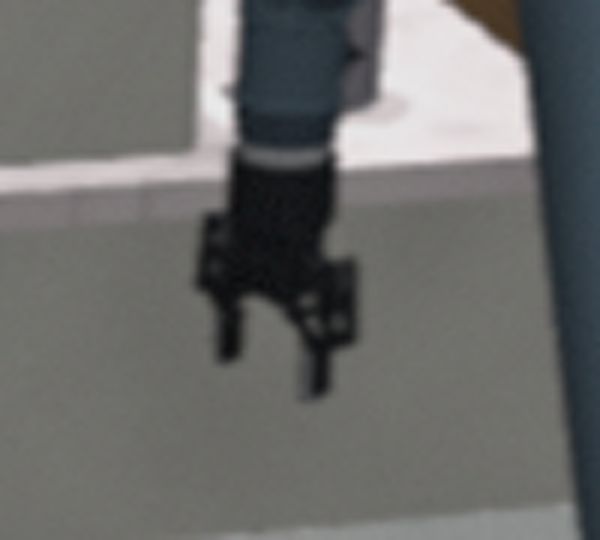

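View pics/b5.png

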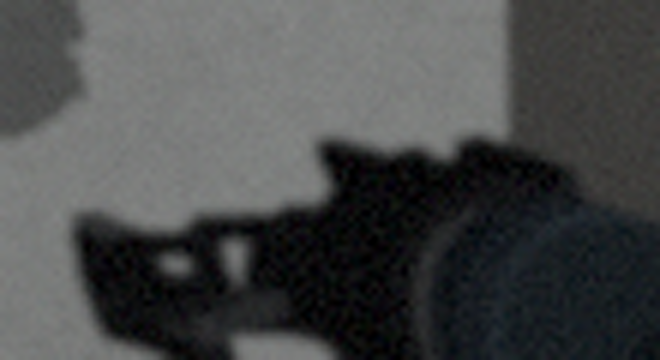

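```bash
python3 - <<'E'
from meas import *
s=vision.snapshot("side");t=vision.snapshot("top")
T=np.array([.222,-.5305,.1955]);y=np.array([.386,-.923,0]);x=np.array([-.923,-.386,0])
for off in ([0,0,.013],[0,0,.043],[0,-.04,.013]):
    for sg in(1,-1):
        P=[T+off+sg*.0427*y+k*.011*x for k in(1,-1)]+[T+off+sg*.057*y]
        print(off,sg,((proj(s,P)-[340,20]+.5)*6).round().tolist(),((proj(t,P)-[530,340]+.5)*6).round().tolist())
E
```

```text
[0, 0, 0.013] 1 [[242.0, 405.0], [218.0, 412.0], [218.0, 402.0]] [[280.0, 180.0], [256.0, 119.0], [304.0, 139.0]]
[0, 0, 0.013] -1 [[320.0, 444.0], [295.0, 452.0], [321.0, 455.0]] [[62.0, 247.0], [39.0, 185.0], [14.0, 227.0]]
[0, 0, 0.043] 1 [[244.0, 366.0], [220.0, 372.0], [220.0, 363.0]] [[330.0, 197.0], [305.0, 133.0], [355.0, 154.0]]
[0, 0, 0.043] -1 [[323.0, 404.0], [298.0, 411.0], [324.0, 414.0]] [[105.0, 266.0], [81.0, 201.0], [55.0, 245.0]]
[0, -0.04, 0.013] 1 [[226.0, 385.0], [203.0, 391.0], [202.0, 382.0]] [[390.0, 195.0], [366.0, 134.0], [414.0, 153.0]]
[0, -0.04, 0.013] -1 [[302.0, 422.0], [278.0, 429.0], [303.0, 433.0]] [[172.0, 262.0], [149.0, 199.0], [124.0, 242.0]]
```

The pictures show the fingertips about 33 mm higher than the reported TCP (about 8 px higher in the side view; the top view at the start agrees with a pure z offset). The fingers closed just above the bar, so nothing was disturbed. I'll reopen and go down to a reported z of 13 mm, watching the force.

>>> {"fn": "apply_moves", "kwargs": {"targets": [[[60,0,0,0,0,0,0],[60,0,0,0,0,0,0],[60,0,0,0,0,0,0],[60,0,0,30,0,0,0],[60,0,0,50,0,0,0],[60,0,0,60,0,0,0],[60,0,0,65,0,0,0],[60,0,0,69,0,0,0],[60,0,0,69,0,0,0]]]}}

```text
time_s: 5.82
eef_pos: [0.5182, -0.0794, 0.0127]
orientation: [-2.02, -2.406, 0.0]
force: [-0.9, -0.1, 0.1]
opening: 0.0604
```

```bash
python3 - <<'E'
from meas import *
s=vision.snapshot("side"); st=ctrl.observe(); e=st["eef_pos"];print(e,st["opening"],st["force"])
a=cv2.resize(s["color"][120:220,290:390],None,fx=6,fy=6,interpolation=2)
cv2.imwrite("pics/c6.png",a)
E
```

```text
[ 0.51829575 -0.07937478  0.01279434] 0.059959162872248374 [ 0.25768626 -1.03115562 -0.01277166]
```

View pics/c6.png

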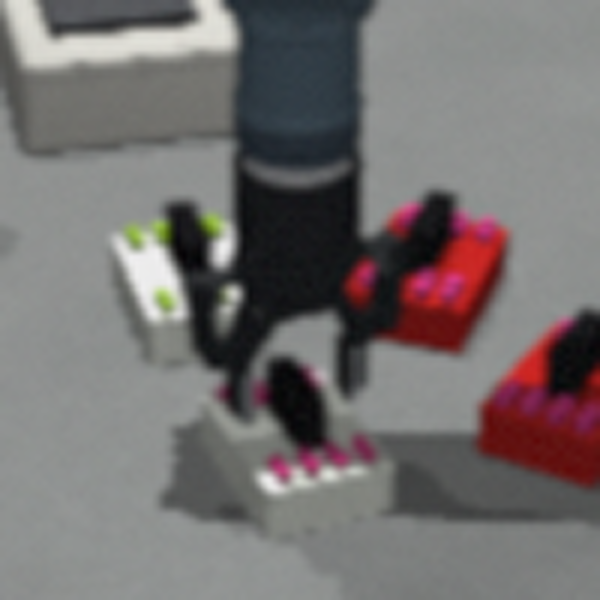

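The fingers now straddle the bar, with tips at crop (243,415) and (350,390) and the bar at (300,400). Next I'll close.

>>> {"fn": "apply_moves", "kwargs": {"targets": [[[0,0,0,0,0,0,0],[0,0,0,0,0,0,0],[0,0,0,0,0,0,0],[0,0,0,0,0,0,0],[0,0,0,0,0,0,0],[0,0,0,0,0,0,0]]]}}

```text
time_s: 6.62
eef_pos: [0.5184, -0.0795, 0.0131]
orientation: [-2.02, -2.406, 0.0]
force: [-1.7, 0.7, 4.9]
opening: 0.0189
```

>>> {"fn": "apply_moves", "kwargs": {"targets": [[[0,0,0,-10,0,0,0],[0,0,0,-40,0,0,0],[0,0,0,-80,0,0,0],[0,0,0,-100,0,0,0],[0,0,0,-100,0,0,0]]]}}

```text
time_s: 7.25
eef_pos: [0.5199, -0.0798, 0.1147]
orientation: [2.018, 2.404, 0.002]
force: [0.5, -0.0, -2.8]
opening: 0.0187
```

```bash
python3 - <<'E'
from meas import *
s=vision.snapshot("side"); t=vision.snapshot("top")
a=cv2.resize(s["color"][90:220,270:400],None,fx=4,fy=4,interpolation=2)
b=cv2.resize(t["color"][170:300,270:400],None,fx=4,fy=4,interpolation=2)
cv2.imwrite("pics/c7.png",np.hstack([a,b])[:,:800])
tgt([549,198,113],2.7)
E
```

```text
opt 2.7 [-0.001 -0.001  0.127]
   opt 182.7 [ 1.000e-03 -2.000e-03 -3.015e+00]
   opt -177.3 [ 1.000e-03 -2.000e-03 -3.015e+00]
t 7.35 pos [517.9 -79.3 112.3] y [ 0.985  0.173 -0.001] z [-0.001  0.    -1.   ] q [-0.27  0.32 -0.23  1.03  0.    1.12] F [-1.1  -0.26 -2.43] open 18.7
shift [267.7  78.7  -0.7] turn [-0.001 -0.001  0.127]
```

View pics/c7.png

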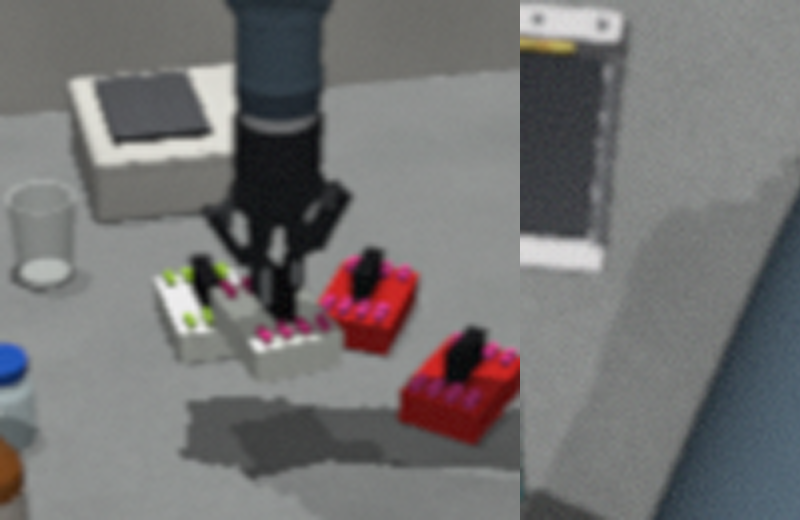

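The block is lifted clear and hangs level in the gripper, at about (275,320) in the left crop. I'll carry it over the bed.

>>> {"fn": "apply_moves", "kwargs": {"targets": [[[0,40,13,0,0,0,0.127],[0,90,28,0,0,0,0.127],[0,145,45,0,0,0,0.127],[0,200,62,0,0,0,0.127],[0,240,75,0,0,0,0.127],[0,260,81,0,0,0,0.127],[0,268,83.6,0,0,0,0.127],[0,268,83.6,0,0,0,0.127],[0,268,83.6,0,0,0,0.127]]]}}

```text
time_s: 8.48
eef_pos: [0.5537, 0.1977, 0.1122]
orientation: [-2.17, -2.27, 0.002]
force: [0.4, -0.1, -2.5]
opening: 0.019
```

```bash
python3 - <<'E'
from meas import *
s=vision.snapshot("side"); t=vision.snapshot("top")
a=cv2.resize(s["color"][140:290,290:420],None,fx=4,fy=4,interpolation=2)
b=cv2.resize(t["color"][140:290,220:290],None,fx=4,fy=4,interpolation=2)
cv2.imwrite("pics/c8.png",np.hstack([a,b])[:,:800])
tgt([553.8,199,39],2.65)
P=pink(s,(300,180,420,290));print(len(P),rect_world(s,P,.044+.0995)[0])
E
```

```text
opt 2.65 [-0.001 -0.    -0.001]
   opt 182.65 [-0.000e+00  2.000e-03  3.141e+00]
   opt -177.35 [-0.000e+00  2.000e-03  3.141e+00]
t 8.575 pos [553.8 197.9 112.4] y [ 0.999  0.045 -0.001] z [-0.001  0.    -1.   ] q [ 0.24  0.44 -0.04  1.09  0.    1.76] F [ 0.16  0.34 -2.24] open 18.7
shift [ 1.1  0.1 73.4] turn [-0.001 -0.    -0.001]
276 ((485.0547790527344, 200.43785095214844), (341.4337158203125, 218.41787719726562), 81.12142944335938)
```

View pics/c8.png

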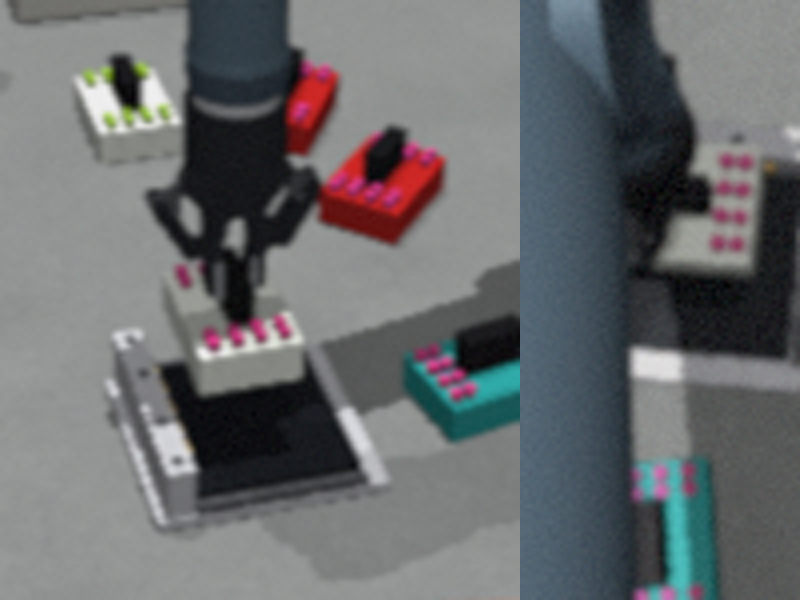

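```bash
python3 - <<'E'
from meas import *
s=vision.snapshot("side"); t=vision.snapshot("top")
a=np.radians(2.65);o=np.array([550.8,199]);M=np.array([[np.cos(a),np.sin(a)],[-np.sin(a),np.cos(a)]])
for nm,d,box in(("top",t,(262,175,295,208)),("side",s,(338,215,368,232))):
    P=pink(d,box); W=cast(d,P,.1435)[:,:2]*1000; L=(W-o)@M.T; r=cv2.minAreaRect(L.astype(np.float32)); print(nm,len(P),L.mean(0).round(1),L.min(0).round(1),L.max(0).round(1),r)
E
```

```text
top 85 [  0.9 -41.8] [-28.3 -52.9] [ 32.1 -14.8] ((1.4367351531982422, -33.94011688232422), (60.34123229980469, 37.40753173828125), 1.9490176439285278)
side 75 [ 6.3 37.9] [-25.9   3.6] [37.7 50.7] ((5.905656814575195, 39.83169937133789), (58.53125762939453, 50.357425689697266), 39.58910369873047)
```

>>> {"fn": "apply_moves", "kwargs": {"targets": [[[0,1,0,30,0,0,0],[0,1,0,55,0,0,0],[0,1,0,66,0,0,0],[0,1,0,70,0,0,0],[0,1,0,72,0,0,0],[0,1,0,73.5,0,0,0],[0,1,0,73.5,0,0,0]]]}}

```text
time_s: 9.55
eef_pos: [0.5542, 0.1994, 0.0395]
orientation: [-2.17, -2.271, -0.0]
force: [0.2, 1.6, -2.8]
opening: 0.0188
```

```bash
python3 - <<'E'
from meas import *
for i in range(2):
  s=vision.snapshot("side")
  tgt([553.8,199,38],2.65)
a=cv2.resize(s["color"][160:290,290:420],None,fx=4.5,fy=4.5,interpolation=2)
cv2.imwrite("pics/c9.png",a)
E
```

```text
opt 2.65 [-0.    -0.001 -0.   ]
   opt 182.65 [-1.000e-03  1.000e-03  3.141e+00]
   opt -177.35 [-1.000e-03  1.000e-03  3.141e+00]
t 9.6 pos [554.1 199.4  39.4] y [ 0.999  0.046 -0.   ] z [-0.  0. -1.] q [ 0.24  0.49 -0.16  0.92  0.    1.76] F [-0.88  0.11 -3.13] open 19.1
shift [-0.4 -0.3  1.4] turn [-0.    -0.001 -0.   ]
   opt 2.65 [-0.001 -0.    -0.   ]
   opt 182.65 [-1.000e-03  1.000e-03  3.141e+00]
   opt -177.35 [-1.000e-03  1.000e-03  3.141e+00]
t 9.65 pos [554.1 199.4  39.4] y [ 0.999  0.046 -0.001] z [-0.001  0.    -1.   ] q [ 0.24  0.49 -0.16  0.92  0.    1.76] F [-0.41  0.49 -3.1 ] open 19.1
shift [-0.4 -0.3  1.4] turn [-0.001 -0.    -0.   ]
```

View pics/c9.png

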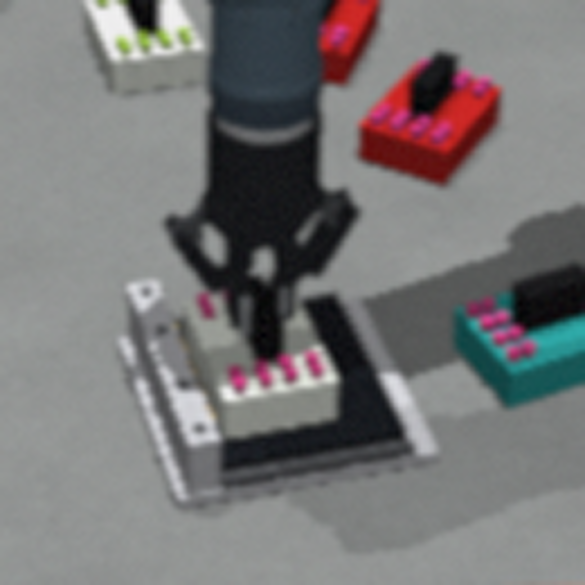

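>>> {"fn": "apply_moves", "kwargs": {"targets": [[[0,0,0,0.7,0,0,0],[0,0,0,1.4,0,0,0],[0,0,0,1.4,0,0,0]]]}}

```text
time_s: 10.02
eef_pos: [0.5542, 0.1995, 0.0382]
orientation: [-2.17, -2.271, -0.0]
force: [-0.5, 0.1, -0.4]
opening: 0.0188
```

>>> {"fn": "apply_moves", "kwargs": {"targets": [[[45,0,0,0.3,0,0,0],[45,0,0,0.3,0,0,0],[45,0,0,0.3,0,0,0],[45,0,0,0.3,0,0,0],[45,0,0,-30,0,0,0],[45,0,0,-65,0,0,0],[45,0,0,-85,0,0,0],[45,0,0,-85,0,0,0]]]}}

```text
time_s: 11.02
eef_pos: [0.5558, 0.1998, 0.125]
orientation: [2.169, 2.271, 0.006]
force: [0.0, 0.2, 0.2]
opening: 0.045
```

```bash
python3 - <<'E'
from meas import *
s=vision.snapshot("side"); t=vision.snapshot("top")
a=cv2.resize(s["color"][160:290,290:420],None,fx=4,fy=4,interpolation=2)
b=cv2.resize(t["color"][140:270,220:290],None,fx=4,fy=4,interpolation=2)
cv2.imwrite("pics/c10.png",np.hstack([a,b]))
an=np.radians(2.65);o=np.array([550.8,199]);M=np.array([[np.cos(an),np.sin(an)],[-np.sin(an),np.cos(an)]])
for nm,d,box in(("top",t,(255,175,295,220)),("side",s,(325,215,372,250))):
    P=pink(d,box); W=cast(d,P,.069)[:,:2]*1000; L=(W-o)@M.T; r=cv2.minAreaRect(L.astype(np.float32)); print(nm,len(P),L.mean(0).round(1),L.min(0).round(1),L.max(0).round(1),r)
tgt([524,198,123],92.65)
E
```

```text
top 72 [  2.8 -39.7] [-27.6 -51. ] [33.7  4.7] ((7.181453704833984, -36.2918586730957), (61.116764068603516, 55.05882263183594), 52.182090759277344)
side 135 [5.4 5.1] [-26.  -51.3] [37.2 53.1] ((5.589305877685547, 0.9471702575683594), (62.40980529785156, 104.76343536376953), 0.5366713404655457)
   opt 92.65 [-0.000e+00 -1.000e-03 -1.571e+00]
   opt 272.65 [-1.00e-03  0.00e+00  1.57e+00]
   opt -87.35 [-1.00e-03  0.00e+00  1.57e+00]
t 11.125 pos [553.9 199.3 122.5] y [ 0.999  0.046 -0.001] z [-0.001  0.    -1.   ] q [ 0.24  0.43 -0.02  1.11  0.    1.76] F [-0.12 -0.63 -0.48] open 44.9
shift [  0.  -29.9  -0.5] turn [-1.00e-03  0.00e+00  1.57e+00]
```

View pics/c10.png

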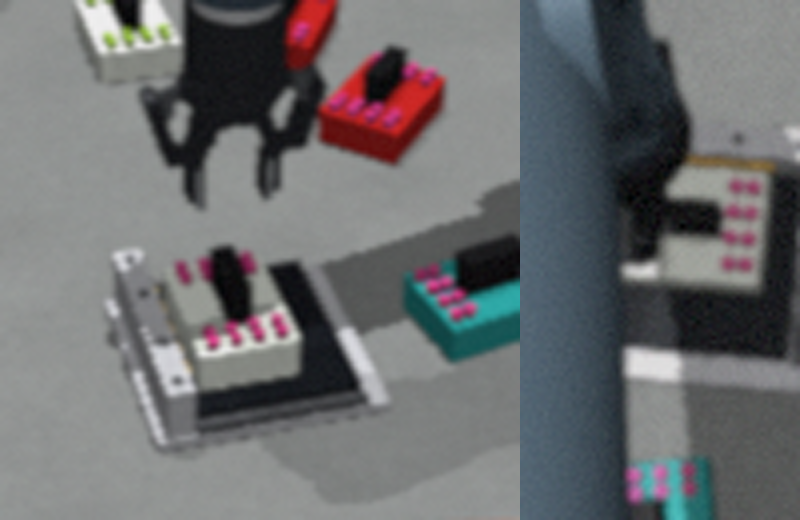

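The block sits flat and square on the bed, centred about 4.5 mm ahead of the nest's origin and released, with the brass bar visible ahead of it at crop (735,160). I'll raise the hand, turn it 90° and narrow the fingers so both tips fit in the corner behind the bar.

>>> {"fn": "apply_moves", "kwargs": {"targets": [[[14,0,-10,0,0,0,-0.18],[14,0,-24,0,0,0,-0.36],[14,0,-24,0,0,0,-0.54],[14,0,-24,0,0,0,-0.72],[14,0,-24,0,0,0,-0.9],[14,0,-24,0,0,0,-1.08],[14,0,-24,0,0,0,-1.26],[14,0,-24,0,0,0,-1.44],[14,0,-24,0,0,0,-1.571],[14,0,-24,0,0,0,-1.571],[14,0,-24,0,0,0,-1.571]]]}}

```text
time_s: 12.5
eef_pos: [0.5293, 0.1981, 0.1216]
orientation: [0.069, -3.138, -0.0]
force: [0.2, -0.1, -0.2]
opening: 0.014
```

```bash
python3 - <<'E'
from meas import *
s=vision.snapshot("side")
a=cv2.resize(s["color"][160:290,290:420],None,fx=4.5,fy=4.5,interpolation=2)
cv2.imwrite("pics/c11.png",a)
tgt([530.2,198.3,50],92.65)
E
```

```text
opt 92.65 [ 0.    -0.002 -0.002]
   opt 272.65 [-3.00e-03 -0.00e+00  3.14e+00]
   opt -87.35 [-3.00e-03 -0.00e+00  3.14e+00]
t 12.55 pos [529.5 198.1 121.9] y [-0.045  0.999  0.   ] z [-0.002  0.    -1.   ] q [ 0.25  0.39 -0.09  1.09  0.    0.2 ] F [-0.54  0.13 -0.26] open 14.2
shift [-0.9  0.1 71.9] turn [ 0.    -0.002 -0.002]
```

View pics/c11.png

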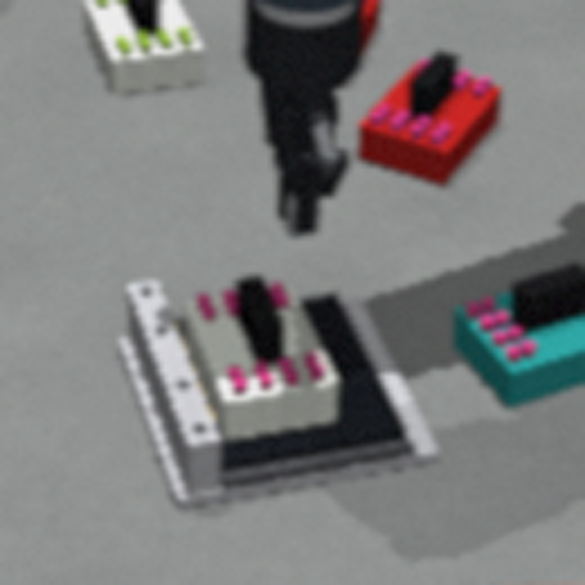

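>>> {"fn": "apply_moves", "kwargs": {"targets": [[[14,-1,0,30,0,0,0],[14,-1,0,60,0,0,0],[14,-1,0,74,0,0,0],[14,-1,0,80,0,0,0],[14,-1,0,80,0,0,0]]]}}

```text
time_s: 13.18
eef_pos: [0.5306, 0.1982, 0.0422]
orientation: [0.07, -3.139, -0.0]
force: [-0.2, -0.4, 0.3]
opening: 0.0137
```

```bash
python3 - <<'E'
from meas import *
s=vision.snapshot("side")
a=cv2.resize(s["color"][160:290,290:420],None,fx=4.5,fy=4.5,interpolation=2)
cv2.imwrite("pics/c12.png",a)
tgt([530.2,198.3,35],92.65)
E
```

```text
opt 92.65 [ 0.001 -0.001 -0.002]
   opt 272.65 [-1.00e-03 -1.00e-03  3.14e+00]
   opt -87.35 [-1.00e-03 -1.00e-03  3.14e+00]
t 13.225 pos [531.  198.4  42.7] y [-0.044  0.999  0.001] z [-0.001  0.    -1.   ] q [ 0.25  0.45 -0.22  0.9   0.    0.2 ] F [-0.32 -0.17 -0.08] open 14.5
shift [ 0.8 -0.   7.7] turn [ 0.001 -0.001 -0.002]
```

View pics/c12.png

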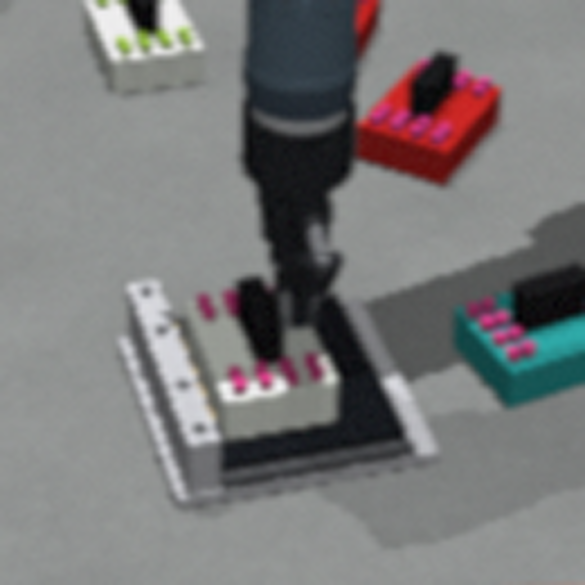

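The fingers are just behind the bar (tips at crop (298,318)). I'll feel down to the top.

>>> {"fn": "apply_moves", "kwargs": {"targets": [[[14,0,0,2,0,0,0],[14,0,0,4,0,0,0],[14,0,0,5,0,0,0]]]}}

```text
time_s: 13.6
eef_pos: [0.5312, 0.1984, 0.0378]
orientation: [0.07, -3.14, -0.001]
force: [-0.3, -0.3, 0.4]
opening: 0.0138
```

>>> {"fn": "apply_moves", "kwargs": {"targets": [[[14,0,0,1,0,0,0],[14,0,0,2,0,0,0],[14,0,0,3,0,0,0],[14,0,0,3,0,0,0]]]}}

```text
time_s: 14.1
eef_pos: [0.5311, 0.1984, 0.0347]
orientation: [0.07, -3.14, -0.001]
force: [0.5, -0.1, -0.4]
opening: 0.0139
```

>>> {"fn": "apply_moves", "kwargs": {"targets": [[[14,0,0,1,0,0,0],[14,0,0,2,0,0,0],[14,0,0,3,0,0,0],[14,0,0,3,0,0,0]]]}}

```text
time_s: 14.6
eef_pos: [0.5309, 0.1983, 0.0315]
orientation: [0.07, -3.14, -0.001]
force: [-0.2, -0.7, 1.0]
opening: 0.0141
```

>>> {"fn": "apply_moves", "kwargs": {"targets": [[[14,0,0,0.7,0,0,0],[14,0,0,1.4,0,0,0],[14,0,0,1.4,0,0,0]]]}}

```text
time_s: 14.98
eef_pos: [0.5309, 0.1983, 0.0301]
orientation: [0.07, -3.14, -0.001]
force: [-0.1, 0.3, 0.1]
opening: 0.0137
```

>>> {"fn": "apply_moves", "kwargs": {"targets": [[[14,0,0,0.7,0,0,0],[14,0,0,1.5,0,0,0],[14,0,0,1.5,0,0,0]]]}}

```text
time_s: 15.35
eef_pos: [0.5308, 0.1983, 0.0285]
orientation: [0.07, -3.14, -0.001]
force: [-0.3, 1.3, 0.3]
opening: 0.0145
```

>>> {"fn": "apply_moves", "kwargs": {"targets": [[[14,0,0,0.7,0,0,0],[14,0,0,1.5,0,0,0],[14,0,0,1.5,0,0,0]]]}}

```text
time_s: 15.72
eef_pos: [0.5307, 0.1983, 0.0268]
orientation: [0.07, -3.139, -0.001]
force: [0.5, -0.1, 0.1]
opening: 0.0134
```

```bash
python3 - <<'E'
from meas import *
s=vision.snapshot("side")
a=cv2.resize(s["color"][200:270,310:390],None,fx=7.5,fy=7.5,interpolation=2)
cv2.imwrite("pics/c13.png",a)
tgt([530.2,198.3,25],92.65)
E
```

```text
opt 92.65 [ 0.    -0.001 -0.002]
   opt 272.65 [-2.00e-03 -1.00e-03  3.14e+00]
   opt -87.35 [-2.00e-03 -1.00e-03  3.14e+00]
t 15.775 pos [530.7 198.3  26.9] y [-0.044  0.999  0.   ] z [-0.001  0.    -1.   ] q [ 0.25  0.47 -0.24  0.87  0.    0.2 ] F [-0.01 -0.75  0.23] open 13.9
shift [0.5 0.  1.9] turn [ 0.    -0.001 -0.002]
```

View pics/c13.png

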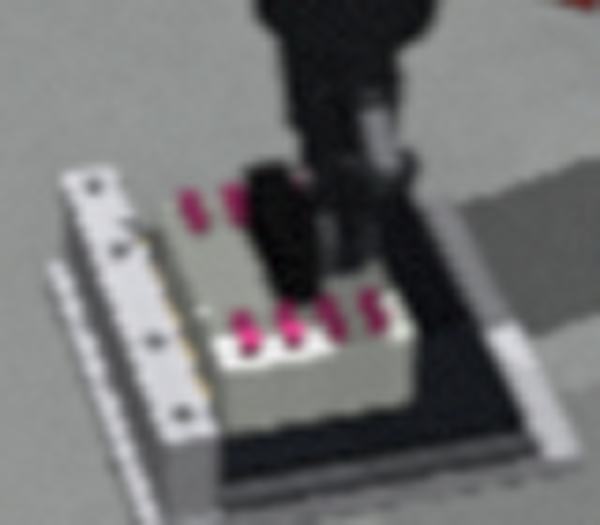

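>>> {"fn": "apply_moves", "kwargs": {"targets": [[[14,0,0,0.5,0,0,0],[14,0,0,1,0,0,0],[14,0,0,1.5,0,0,0],[14,0,0,1.5,0,0,0]]]}}

```text
time_s: 16.27
eef_pos: [0.5308, 0.1983, 0.0257]
orientation: [0.07, -3.14, -0.001]
force: [-1.0, -0.3, 4.2]
opening: 0.0141
```

Contact at reported z of about 25.7 mm (4 N). Now I'll push diagonally in small steps.

>>> {"fn": "apply_moves", "kwargs": {"targets": [[[14,-1,0,0.4,0,0,0],[14,-2,0,0.5,0,0,0],[14,-3,0,0.6,0,0,0],[14,-4,0,0.7,0,0,0],[14,-5,0,0.8,0,0,0]]]}}

```text
time_s: 16.9
eef_pos: [0.5353, 0.1985, 0.0247]
orientation: [0.07, -3.139, -0.0]
force: [-4.2, -1.1, 3.9]
opening: 0.014
```

>>> {"fn": "apply_moves", "kwargs": {"targets": [[[14,-1,0,0.8,0,0,0],[14,-2,0,1.4,0,0,0],[14,-3,0,2,0,0,0],[14,-4,0,2.5,0,0,0],[14,-4,0,2.5,0,0,0]]]}}

```text
time_s: 17.52
eef_pos: [0.5387, 0.1987, 0.0221]
orientation: [0.07, -3.138, -0.001]
force: [-5.4, -0.4, 5.8]
opening: 0.0139
```

```bash
python3 - <<'E'
from meas import *
s=vision.snapshot("side")
a=cv2.resize(s["color"][200:270,310:390],None,fx=7.5,fy=7.5,interpolation=2)
cv2.imwrite("pics/c14.png",a)
tgt([530.2,198.3,25],92.65)
E
```

```text
opt 92.65 [ 0.    -0.003 -0.002]
   opt 272.65 [-4.00e-03 -1.00e-03  3.14e+00]
   opt -87.35 [-4.00e-03 -1.00e-03  3.14e+00]
t 17.575 pos [538.8 198.7  22.1] y [-0.045  0.999  0.   ] z [-0.003  0.    -1.   ] q [ 0.24  0.49 -0.22  0.87  0.    0.2 ] F [-5.2   0.07  5.38] open 13.7
shift [ 8.6 -0.  -2.9] turn [ 0.    -0.003 -0.002]
```

View pics/c14.png

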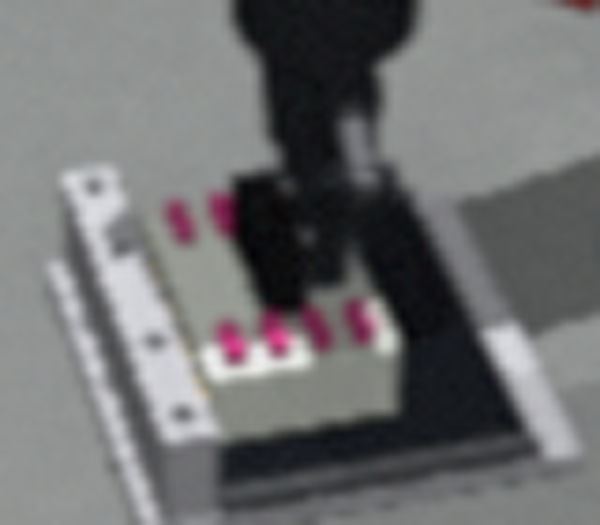

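>>> {"fn": "apply_moves", "kwargs": {"targets": [[[14,-1,0,1,0,0,0],[14,-2,0,1.6,0,0,0],[14,-3,0,2,0,0,0],[14,-4,0,2.4,0,0,0],[14,-4,0,2.4,0,0,0]]]}}

```text
time_s: 18.2
eef_pos: [0.539, 0.1987, 0.021]
orientation: [0.071, -3.132, -0.001]
force: [-16.2, -2.0, 21.0]
opening: 0.014
```

```bash
python3 - <<'E'
from meas import *
s=vision.snapshot("side");t=vision.snapshot("top")
a=cv2.resize(s["color"][200:270,310:390],None,fx=7,fy=7,interpolation=2)
b=cv2.resize(t["color"][160:230,255:295],None,fx=7,fy=7,interpolation=2)
cv2.imwrite("pics/c15.png",np.hstack([a,b])[:,:800])
tgt([530.2,198.3,25],92.65)
an=np.radians(2.65);o=np.array([550.8,199]);M=np.array([[np.cos(an),np.sin(an)],[-np.sin(an),np.cos(an)]])
for nm,d,box in(("top",t,(255,175,295,220)),("side near",s,(325,238,372,252))):
    P=pink(d,box); W=cast(d,P,.064)[:,:2]*1000; L=(W-o)@M.T; r=cv2.minAreaRect(L.astype(np.float32)); print(nm,len(P),L.mean(0).round(1),L.min(0).round(1),L.max(0).round(1),r)
E
```

```text
opt 92.65 [ 0.    -0.008 -0.001]
   opt 272.65 [-1.300e-02 -1.000e-03  3.141e+00]
   opt -87.35 [-1.300e-02 -1.000e-03  3.141e+00]
t 18.3 pos [539.  198.7  20.9] y [-0.045  0.999  0.   ] z [-0.008  0.    -1.   ] q [ 0.24  0.49 -0.21  0.87  0.    0.2 ] F [-17.65  -1.6   21.23] open 14.4
shift [ 8.8 -0.  -4. ] turn [ 0.    -0.008 -0.001]
top 49 [  2.3 -36.2] [-55.4 -66.6] [39.6 -3.4] ((-7.517498016357422, -36.273643493652344), (63.319087982177734, 94.08351135253906), 88.38297271728516)
side near 67 [13.4 41.3] [-17.5  26.2] [43.1 54.6] ((12.807043075561523, 40.41808319091797), (28.243675231933594, 60.4929313659668), 89.43903350830078)
```

View pics/c15.png

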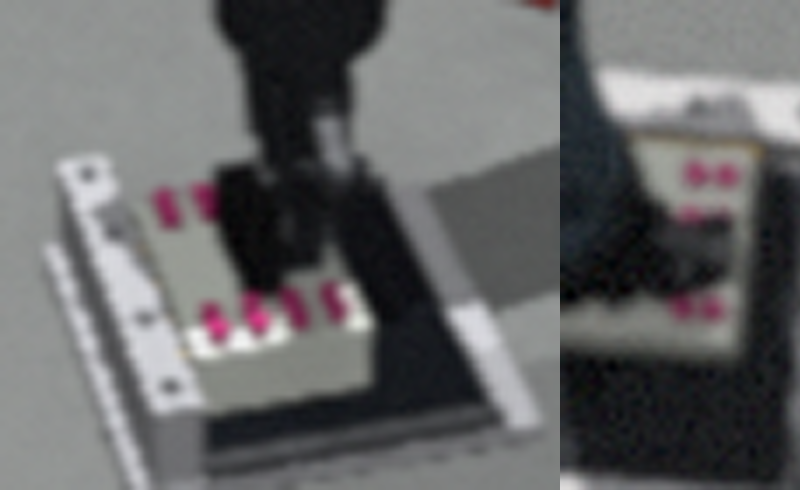

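The block has moved about 7.6 mm and now resists with 17 N sideways and 21 N down. A thin brass line is still visible, so the friction from pressing too hard down may be holding it. I'll ease the downward push while keeping the sideways one.

>>> {"fn": "apply_moves", "kwargs": {"targets": [[[14,-4,0,0.8,0,0,0],[14,-5,0,0.6,0,0,0],[14,-5,0,0.5,0,0,0],[14,-5,0,0.5,0,0,0]]]}}

```text
time_s: 18.8
eef_pos: [0.5407, 0.1988, 0.0212]
orientation: [0.071, -3.128, -0.0]
force: [-13.8, 0.4, 17.8]
opening: 0.0138
```

```bash
cat > chk.py <<'E'
from meas import *
import sys
s=vision.snapshot("side");t=vision.snapshot("top")
a=cv2.resize(s["color"][200:270,310:390],None,fx=7,fy=7,interpolation=2)
b=cv2.resize(t["color"][160:230,255:290],None,fx=7,fy=7,interpolation=2)
cv2.imwrite(sys.argv[1],np.hstack([a,b])[:,:800])
tgt([530.2,198.3,25],92.65)
an=np.radians(2.65);o=np.array([550.8,199]);M=np.array([[np.cos(an),np.sin(an)],[-np.sin(an),np.cos(an)]])
P=pink(s,(325,238,372,252)); W=cast(s,P,.064)[:,:2]*1000; L=(W-o)@M.T; print("side near",len(P),L.mean(0).round(1),L.min(0).round(1),L.max(0).round(1))
for nm,d,box in(("s",s,(310,205,345,260)),("t",t,(225,165,300,195))):
    x0,y0,x1,y1=box;c=d["color"][y0:y1,x0:x1].astype(int);m=c[...,2]-c[...,0]>35;print("brass",nm,m.sum(),(c[...,2]-c[...,0]).clip(0).sum())
E
python3 chk.py pics/c16.png
```

```text
opt 92.65 [ 0.    -0.013 -0.001]
   opt 272.65 [-2.000e-02 -1.000e-03  3.141e+00]
   opt -87.35 [-2.000e-02 -1.000e-03  3.141e+00]
t 18.9 pos [540.8 198.8  21.3] y [-0.046  0.999  0.   ] z [-0.013 -0.    -1.   ] q [ 0.24  0.5  -0.2   0.88  0.    0.19] F [-14.79  -1.24  16.87] open 13.7
shift [10.6 -0.  -3.6] turn [ 0.    -0.013 -0.001]
side near 70 [13.8 41.2] [-16.3  26.2] [44.8 54.6]
brass s 27 3296
brass t 5 2171
```

View pics/c16.png

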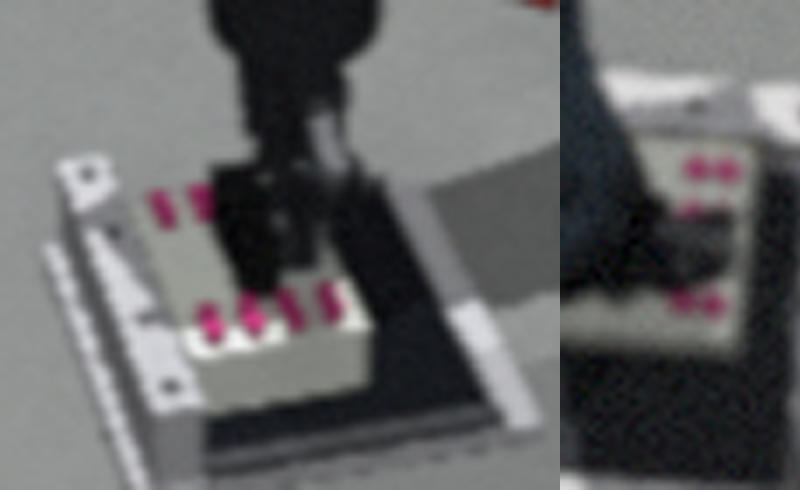

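>>> {"fn": "apply_moves", "kwargs": {"targets": [[[14,-5,0,0,0,-0.013,0],[14,-6,0,-0.2,0,-0.013,0],[14,-6,0,-0.2,0,-0.013,0],[14,-6,0,-0.2,0,-0.013,0]]]}}

```text
time_s: 19.4
eef_pos: [0.5435, 0.1989, 0.021]
orientation: [0.072, -3.135, -0.0]
force: [-11.7, -0.6, 10.0]
opening: 0.0134
```

```bash
python3 chk.py pics/c17.png
```

```text
opt 92.65 [ 0.    -0.005 -0.   ]
   opt 272.65 [-8.000e-03 -1.000e-03  3.142e+00]
   opt -87.35 [-8.000e-03 -1.000e-03  3.142e+00]
t 19.5 pos [543.5 198.9  21. ] y [-0.046  0.999  0.   ] z [-0.005  0.    -1.   ] q [ 0.24  0.5  -0.2   0.87  0.    0.19] F [-10.74   0.25   9.66] open 14.2
shift [13.3  0.  -3.9] turn [ 0.    -0.005 -0.   ]
side near 73 [17.3 40.4] [-13.4  16.4] [47.2 53.9]
brass s 30 3506
brass t 4 2098
```

View pics/c17.png

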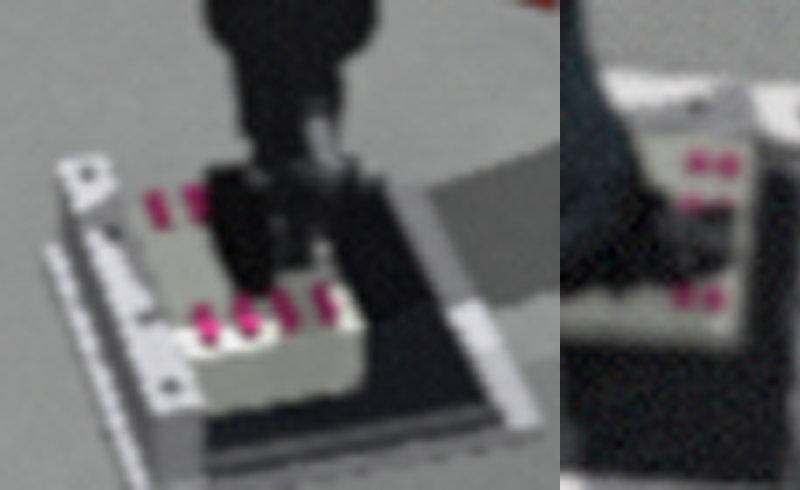

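>>> {"fn": "apply_moves", "kwargs": {"targets": [[[14,-5,0,0,0,-0.005,0],[14,-6,0,0,0,-0.005,0],[14,-6,0,0,0,-0.005,0],[14,-6,0,0,0,-0.005,0]]]}}

```text
time_s: 20.0
eef_pos: [0.5433, 0.1989, 0.021]
orientation: [0.074, -3.13, -0.0]
force: [-18.7, -1.8, 18.6]
opening: 0.0138
```

```bash
python3 chk.py pics/c18.png
```

```text
opt 92.65 [ 0.    -0.01   0.001]
   opt 272.65 [ 0.016  0.    -3.141]
   opt -87.35 [ 0.016  0.    -3.141]
t 20.1 pos [543.2 198.8  21. ] y [-0.047  0.999  0.   ] z [-0.01 -0.   -1.  ] q [ 0.24  0.5  -0.2   0.88  0.    0.19] F [-19.95  -1.14  19.04] open 14.1
shift [13.1  0.1 -3.9] turn [ 0.    -0.01   0.001]
side near 70 [16.9 40.8] [-13.4  23.2] [47.7 53.9]
brass s 31 3497
brass t 5 1949
```

View pics/c18.png

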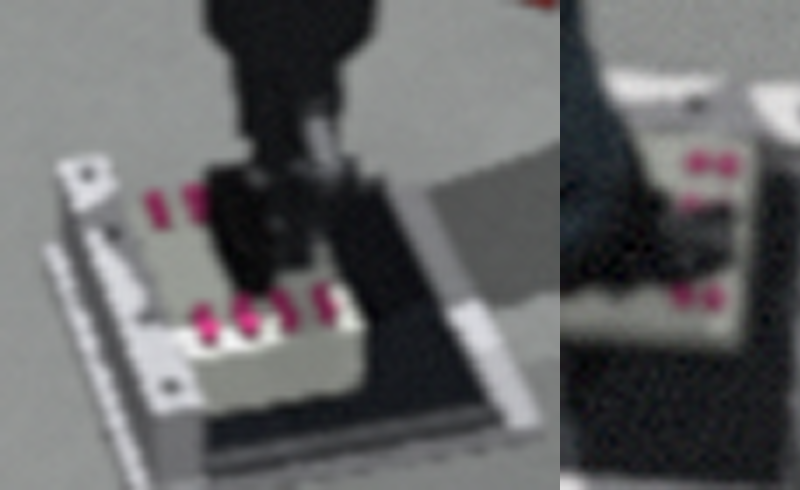

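>>> {"fn": "apply_moves", "kwargs": {"targets": [[[14,-5,0,-0.8,0,-0.01,0],[14,-5,0,-1,0,-0.01,0],[14,-5,0,-1,0,-0.01,0],[14,-5,0,-1,0,-0.01,0]]]}}

```text
time_s: 20.6
eef_pos: [0.5433, 0.1989, 0.0211]
orientation: [0.075, -3.132, -0.0]
force: [-14.1, -0.4, 10.3]
opening: 0.0138
```

```bash
python3 chk.py pics/c19.png
```

```text
opt 92.65 [ 0.    -0.009  0.001]
   opt 272.65 [ 0.013  0.    -3.14 ]
   opt -87.35 [ 0.013  0.    -3.14 ]
t 20.7 pos [543.3 198.8  21. ] y [-0.048  0.999  0.   ] z [-0.009 -0.    -1.   ] q [ 0.24  0.5  -0.2   0.88  0.    0.19] F [-13.56  -0.32  10.4 ] open 14.4
shift [13.2  0.1 -3.9] turn [ 0.    -0.009  0.001]
side near 70 [17.4 41.1] [-13.4  25.5] [47.7 53.9]
brass s 30 3502
brass t 5 2017
```

>>> {"fn": "apply_moves", "kwargs": {"targets": [[[14,-7,0,-1.2,0,-0.009,0],[14,-8,0,-1.5,0,-0.009,0],[14,-8,0,-1.5,0,-0.009,0],[14,-8,0,-1.5,0,-0.009,0]]]}}

```text
time_s: 21.2
eef_pos: [0.5431, 0.1988, 0.0211]
orientation: [0.076, -3.127, 0.0]
force: [-20.9, -1.1, 14.7]
opening: 0.0139
```

```bash
python3 chk.py pics/c20.png
```

```text
opt 92.65 [ 0.    -0.013  0.003]
   opt 272.65 [ 0.021  0.    -3.139]
   opt -87.35 [ 0.021  0.    -3.139]
t 21.3 pos [543.1 198.8  21.1] y [-0.049  0.999  0.   ] z [-0.013 -0.001 -1.   ] q [ 0.24  0.5  -0.19  0.89  0.    0.19] F [-20.62   0.07  13.56] open 13.8
shift [13.   0.1 -3.7] turn [ 0.    -0.013  0.003]
side near 71 [18.3 41. ] [-13.4  25.5] [47.7 53.9]
brass s 30 3492
brass t 5 1902
```

View pics/c20.png

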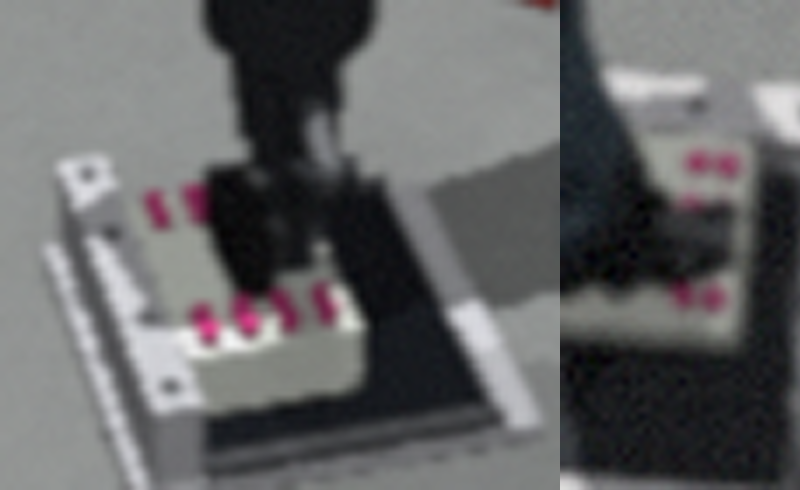

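The brass is no longer visible in either view. The tool hasn't moved in x (543.1–543.5 mm) between 12 and 21 N sideways, nor in z (21.0–21.2 mm) between 10 and 19 N down, so both are at their stops. I'll settle to a moderate hold.

>>> {"fn": "apply_moves", "kwargs": {"targets": [[[14,-6,0,-0.6,0,-0.013,0],[14,-4.5,0,-0.4,0,-0.013,0],[14,-4.5,0,-0.4,0,-0.013,0],[14,-4.5,0,-0.4,0,-0.013,0],[14,-4.5,0,-0.4,0,-0.013,0]]]}}

```text
time_s: 21.92
eef_pos: [0.5433, 0.1988, 0.0209]
orientation: [0.077, -3.133, 0.0]
force: [-13.1, -1.0, 12.0]
opening: 0.0138
```

```bash
python3 chk.py pics/c21.png; python3 - <<'E'
from h import *
for n in("side",):
    d=vision.snapshot(n);cv2.imwrite("pics/fin.png",d["color"])
print(ctrl.observe()["force"])
E
```

```text
opt 92.65 [ 0.    -0.007  0.003]
   opt 272.65 [ 0.011  0.    -3.139]
   opt -87.35 [ 0.011  0.    -3.139]
t 22.025 pos [543.3 198.8  21. ] y [-0.049  0.999  0.   ] z [-0.007 -0.    -1.   ] q [ 0.24  0.5  -0.2   0.88  0.    0.19] F [-12.69  -0.3   11.59] open 14.1
shift [13.2  0.1 -3.9] turn [ 0.    -0.007  0.003]
side near 71 [16.9 40.9] [-13.4  23.2] [47.2 53.9]
brass s 31 3514
brass t 5 2006
[-13.70481963  -1.72762944  11.47037998]
```

View pics/c21.png

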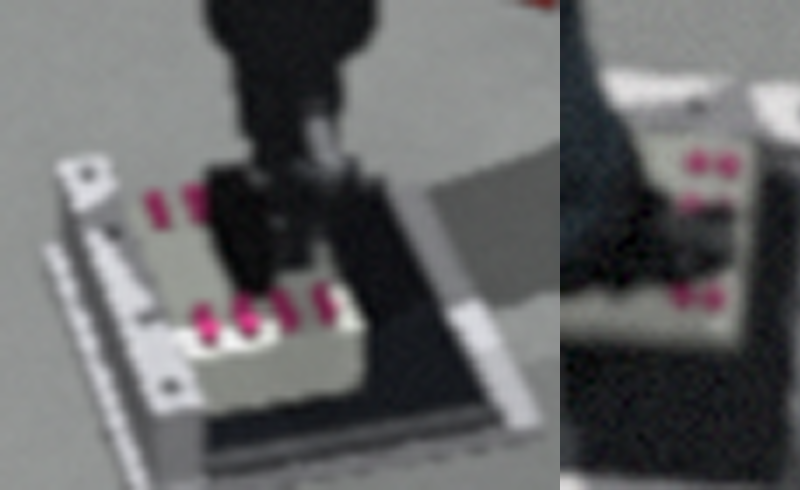

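View pics/fin.png

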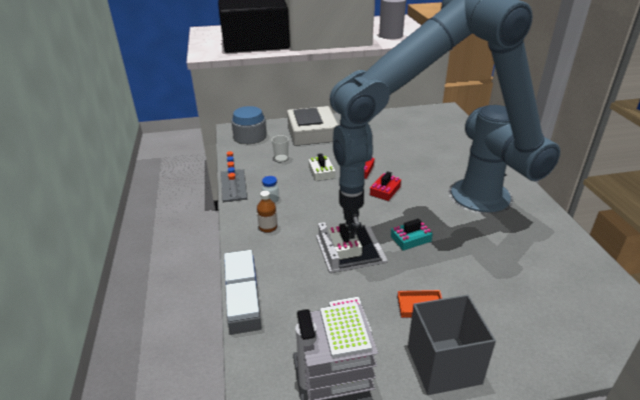

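The block is flush against the fence at crop (190,350), no brass shows, and the bystanders stand where they were. The hold is steady at about 13 N sideways and 11.5 N down, so I'll hand it in.

```bash
python3 -c "
from rig import ctrl
print(ctrl.finish_job()); s=ctrl.observe(); print(s['time_s'],s['eef_pos'],s['force'])"
```

```text
the job is handed in; nothing more can be done
None
the job is handed in; nothing more can be done
```

I set the pink block down on the bed in front of the brass bar and let go of it. I then pushed it diagonally with two fingertips in the corner behind the handle bar, and handed the job in at about 22 s, still pressing.

**Last checks**
- **Hold:** the last reading before handing in was about 13 N towards the fence and 11.5 N down, and steady.
- **At the stops:** the tool stayed within about 0.4 mm in x and 0.2 mm in z while the push varied from 12 to 21 N sideways and 10 to 19 N down. Brass bar and bed therefore look fully home, though I had no direct reading of either.
- **Pictures:** no brass shows in front of the fence, the block looks flat and flush with it, only the fingertips touch it, and the green block and bystanders look unmoved.

**What went wrong or disagreed**
- **First grasp:** it closed on air. The real fingertips are about 33–35 mm above the reported TCP height, so I found contact by pictures and force instead. Nothing was disturbed.
- **First push:** it stalled part-way because I was pressing down too hard. Easing off the downward push cleared it.
- **Camera estimate:** the block's centre came out at about 17 mm in the nest's x, against the ideal 15 mm. That is within calibration and mask error, so for contact with the fence I relied on the stop test.

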